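# Clear the bench: segregate reagents and used glassware

### The arm

A 6-joint arm with a two-finger parallel gripper is mounted at the origin on a cart in front of the work surface, level with it; the furniture and walls round the work are solid. World frame = base frame: x ahead of the robot, y to its left, z up, the work surface at z = 0. Lengths are in m, angles in rad, forces in N, time in s.
With the tool pointing down it reaches from about 0.35 to 0.775 m from the base axis. Payload 5.5 kg.
Tool frame: the origin (TCP) lies midway between the tips of the shut fingers; the grasp point (between the pads) lies 19 mm behind it; z points along the fingers, y is the line along which they close (so a half turn about z gives the same grasp; the last joint's range is limited). The gripper opens to 85 mm and grips with 20 to 120 N. Pads are 22 mm wide; open, the fingers measure 114 mm over their backs; the gripper's body (76 mm by 85 mm) begins 54 mm behind the grasp point. The pads swing forward as they close: fully open they stand 13 mm farther back than shut.
Start: joints at [-1.307, 0.313, 0.046, 1.304, 0, 1.431], TCP at [0.226, -0.529, 0.231] pointing down, gripper open.
Joint ranges: [-2.76, 2.76], [-0.86, 1.69], [-1.03, 1.26], [-2.2, 2.34], [-1.47, 1.5], [-3.14, 3.14]. Speed limits (rad/s): [2.57, 2.57, 3.14, 3.14, 3.14, 3.14].

### API

Orientations are given as a unit quaternion [w, x, y, z].
In Python, from workcell import env gives the robot as it stands. The module is installed in compiled form; this text tells all that it offers.
- The arm moves only by the tool carry_out, never from a script. Its argument "series" is a list of rows, each an object with "delta_rot": the turn, a rotation vector about the world's x, y, z normalised to -1 to 1, where 1 is 0.1 rad, a list of three; "travel": the shift along the world's x, y, z normalised to -1 to 1, where 1 is 0.025 m, a list of three; "fingers": the closure, from -1 (fully open) to 1 (shut). In form: [{"delta_rot": [ax, ay, az], "travel": [tx, ty, tz], "fingers": fingers}, ...]. A call has 1 to 5 rows; each row shifts and turns the commanded pose from where the row before left it; what a row does not reach is not made up. A row lasts 1/8 s, in which the tool goes at most 62.5 mm and 10.7 degrees, less where a joint would pass 70% of its speed; a pose out of reach is approached as far as the arm can. A call with a number of a shift or a turn outside -1 to 1 is refused whole. A call with a gripper value outside its range is refused whole. The fingers move at their own pace and stop on an object; "squeeze" is the grip in N (left out, the last holds). Time passes only in rows, so rows that do not move let the fingers close. It gives the time, the measured TCP pose, the force, the opening and the grip force at its end, in the units of the state.
- env.get_state(): the state, without advancing time (a new reading comes with each control period).
- env.read_camera(name): name is "side" or "top"; returns a dict with "color" (420x560x3 uint8, red, green, blue), "fx", "fy", "cx", "cy" (pixels), "D" ([k1, k2, p1, p2, k3] as OpenCV has them; the pictures are not rectified), "world_from_camera" (4x4, takes a point from camera to world coordinates). Camera axes: x right, y up, looking along -z (the intrinsics and any distortion apply to the point x, -y, -z); pixel columns grow to the right and rows downward; lengths in m; the calibration is good to about 2 mm. A picture is of the moment at which its call begins. There is no depth.
- env.hand_in(): hands the job in; it is judged then, once.
The state is a dict: "clock": time; "joint_pos": joint angles; "qvel": joint speeds; "tau": joint torques, N m; "tcp_pos": TCP position; "orientation": TCP orientation; "wrist_force": force on the tool from outside, world axes, zero at the start; "ft_torque": the same for the moment, N m; "finger_gap": finger opening in m; "grip_force": force on a finger pad.
Only numpy, scipy, OpenCV 4.12 (cv2) and the standard library are available. Lean on these libraries where they do the work, as an engineer would, in place of code of your own. Each camera call takes 0.05 s, during which the arm holds its last target. There are 200 camera calls.

### The job

Clear up after the run: stand the two water-based reagents (the amber bottle with the blue cap and the white bottle with the red cap) in the blue spill tray, one to a bay, the flammable solvent (the small amber bottle with the black cap) by itself in the red spill tray, and the used conical flask and the beaker in the green wash-up tray, one to a bay. Keep everything upright, put it down on the tray floor rather than letting it drop, and leave the timer and the roll of tape where they are.

Things in the scene. Friction and masses are not known exactly. Their poses are not given: they have to be found in the camera images.
- tray_blue: Fixed open blue plastic tray, 86 x 166 mm outside; walls 28 mm high, 3 mm thick; a pull lug at each end (to 95 mm from the middle). Origin: centre of its underside; y along its length, z up. A 4 mm wall, top 20 mm up, parts it into two 80 x 80 mm bays with centres at y = +42 and -42 mm; bay floor 3 mm above the origin. Turned up to 0.25 rad. For the water-based reagents.
- tray_red: Fixed open red plastic tray, 86 x 86 mm outside; walls 28 mm high, 3 mm thick; a pull lug at either y end (to 55 mm from the middle). Origin: centre of its underside, z up. One bay, 80 x 80 mm inside, centred on the origin; its floor is 3 mm above the origin. Turned up to 0.25 rad. For the flammable solvent.
- tray_green: Fixed open green plastic tray, 86 x 166 mm outside; walls 28 mm high, 3 mm thick; a pull lug at each end (to 95 mm from the middle). Origin: centre of its underside; y along its length, z up. A 4 mm wall, top 20 mm up, parts it into two 80 x 80 mm bays with centres at y = +42 and -42 mm; bay floor 3 mm above the origin. Turned up to 0.25 rad. For used glassware.
- bottle_bluecap: Loose, closed round bottle of amber glass with a blue screw cap and a pale label; body 62 mm across, 124 mm tall. The cap is about 37 mm across and fills the top 20 mm (104 to 124 mm up). About 0.2 kg. Origin: centre of its underside, z up.
- bottle_redcap: Loose, closed round white bottle with a red screw cap; body 56 mm across, 112 mm tall. The cap is about 33 mm across and fills the top 18 mm (94 to 112 mm up). About 0.2 kg. Not the tall wash bottle with a spout, which stays at the back. Origin: centre of its underside, z up.
- bottle_blackcap: Loose, closed round bottle of amber glass with a black screw cap and a pale label; body 50 mm across, 100 mm tall, the smallest of the bottles. The cap is about 30 mm across and fills the top 16 mm (84 to 100 mm up). About 0.18 kg. Origin: centre of its underside, z up.
- glass_flask: Loose, empty conical flask of clear glass, 62 mm across the foot and 104 mm tall, tapering to a narrow neck and rim. About 0.07 kg. Take it by the neck, in the top 25 mm: to the fingers it is a plain cone, about 29 mm across at the rim and 37 mm across 25 mm lower. Origin: centre of its underside, z up.
- glass_beaker: Loose, empty clear glass beaker, open at the top, 52 mm across and 70 mm tall, straight sided. About 0.055 kg. Grip it across the outside, near the rim. Origin: centre of its underside, z up.
- bench_timer: Loose white bench timer with a grey display and three buttons, 58 x 64 mm, 18 mm high, lying flat at the left. Not part of the job. Origin: centre of its underside.
- yellow_tape: Loose roll of yellow marking tape lying flat, 77 mm across, 18 mm high. Not part of the job. Origin: centre of its underside.
Things that resemble listed ones, but are neither listed nor needed, are in the scene too. What is shaped like the bottle_bluecap but yellow is not meant.

How it is judged:
At the end, for the whole second after the job is handed in: Blue-capped and red-capped bottles in the blue tray, black-capped bottle in the red tray, flask and beaker in the green tray: each stands inside the walls with its underside within 5 mm of the bay floor, tilted less than 0.1 rad, released and at rest (under 0.02 m/s); the bays take one thing each (x of bottle_bluecap in the frame of tray_blue between -0.042 and 0.042 m and y of bottle_bluecap in the frame of tray_blue between -0.084 and 0.084 m and z of bottle_bluecap in the frame of tray_blue between -0.002 and 0.008 m and angle between each of bottle_bluecap, bottle_redcap, bottle_blackcap, glass_flask, glass_beaker's own z axis and vertical below 0.1 rad and linear speed of each of bottle_bluecap, bottle_redcap, bottle_blackcap, glass_flask, glass_beaker below 0.02 m/s and angular speed of each of bottle_bluecap, bottle_redcap, bottle_blackcap, glass_flask, glass_beaker below 0.2 rad/s and x of bottle_redcap in the frame of tray_blue between -0.042 and 0.042 m and y of bottle_redcap in the frame of tray_blue between -0.084 and 0.084 m and z of bottle_redcap in the frame of tray_blue between -0.002 and 0.008 m and x of bottle_blackcap in the frame of tray_red between -0.042 and 0.042 m and y of bottle_blackcap in the frame of tray_red between -0.042 and 0.042 m and z of bottle_blackcap in the frame of tray_red between -0.002 and 0.008 m and x of glass_flask in the frame of tray_green between -0.042 and 0.042 m and y of glass_flask in the frame of tray_green between -0.084 and 0.084 m and z of glass_flask in the frame of tray_green between -0.002 and 0.008 m and x of glass_beaker in the frame of tray_green between -0.042 and 0.042 m and y of glass_beaker in the frame of tray_green between -0.084 and 0.084 m and z of glass_beaker in the frame of tray_green between -0.002 and 0.008 m); the robot touches nothing.
It fails at once if a bottle or glass vessel is dropped (moves faster than 0.6 m/s with no finger on it, a fall of about 2 cm) ((contact force between bottle_bluecap and the fingers below 0.05 N and linear speed of bottle_bluecap above 0.6 m/s) or (contact force between bottle_redcap and the fingers below 0.05 N and linear speed of bottle_redcap above 0.6 m/s) or (contact force between bottle_blackcap and the fingers below 0.05 N and linear speed of bottle_blackcap above 0.6 m/s) or (contact force between glass_flask and the fingers below 0.05 N and linear speed of glass_flask above 0.6 m/s) or (contact force between glass_beaker and the fingers below 0.05 N and linear speed of glass_beaker above 0.6 m/s)).
It fails at once if a bottle or glass vessel is tipped by more than 0.5 rad (angle between any of bottle_bluecap, bottle_redcap, bottle_blackcap, glass_flask, glass_beaker's own z axis and vertical above 0.5 rad).
It fails at once if the timer or the roll of tape is moved by more than 2 cm (distance of any of bench_timer, yellow_tape from where it was at the start of the episode above 0.02 m).
It also fails if it takes over 138 s, if anything falls off the work surface, if the arm or the gripper's body presses on something with over 40 N, if the wrist force passes 120 N, or if a joint passes its speed limit or range.

## Working session

There is one attempt and no reset: what is moved stays moved. The work goes in short steps, Python scripts to look and compute and a tool call to move; the robot and the scene stay as the last step left them, time stands still between calls to the robot, and variables do not carry over. Pictures are saved under pics/ and viewed, at most 14 in all, crops included, and the job is handed in when it is done.

Besides the shell and the picture viewer there is one more tool, called after "Emit:" in YAML: its name, and indented under it one key for each argument. carry_out: Moves the arm, as the interface text tells. Its arguments: {"type":"object","properties":{"series":{"type":"array","items":{"type":"object","properties":{"delta_rot":{"type":"array","items":{"type":"number"}},"travel":{"type":"array","items":{"type":"number"}},"fingers":{"type":"number"}}}},"squeeze":{"type":"number"}},"required":["series"]}

```bash
mkdir -p pics; python3 - <<'E'
from workcell import env
import cv2,numpy as np
for n in("top","side"):
    c=env.read_camera(n); cv2.imwrite(f"pics/{n}0.png",c["color"][:,:,::-1]); print(n,c["fx"],c["fy"],c["cx"],c["cy"],c["D"]); print(np.round(c["world_from_camera"],3))
print(env.get_state())
E
```

```text
top 477.66343352755695 477.66343352755695 270.09854257818375 207.63669801409287 [0.04040583 0.         0.         0.         0.        ]
[[ 0.01   0.994 -0.11   0.353]
 [-1.     0.009 -0.017  0.087]
 [-0.016  0.11   0.994  1.235]
 [ 0.     0.     0.     1.   ]]
side 396.4414314460673 396.4414314460673 275.7887751506014 210.78551762244342 [-0.05613939  0.          0.          0.          0.        ]
[[-0.995  0.067 -0.078  0.411]
 [-0.103 -0.599  0.794  0.789]
 [ 0.007  0.798  0.602  0.536]
 [ 0.     0.     0.     1.   ]]
{'clock': 0.1, 'joint_pos': array([-1.30659567e+00,  3.13937045e-01,  4.51138269e-02,  1.30359597e+00,
       -1.74197033e-06,  1.43122678e+00]), 'qvel': array([-0.00090569, -0.00122421,  0.00350246,  0.00043496, -0.00030924,
       -0.00017292]), 'tau': array([ 3.18897517e-03, -4.81724167e+01,  2.99244171e+01,  1.27147263e-02,
       -5.57628857e-05, -5.83600741e-07]), 'tcp_pos': array([ 0.22580064, -0.52832741,  0.23050004]), 'orientation': array([-8.09801568e-04,  9.79690002e-01,  2.00516437e-01, -5.14013373e-05]), 'wrist_force': array([-0.74271312, -1.10867986, -0.56483485]), 'ft_torque': array([ 0.00675833, -0.00037683, -0.01607187]), 'grip_force': 0.0, 'finger_gap': 0.08544074818553477}
```

View pics/top0.png

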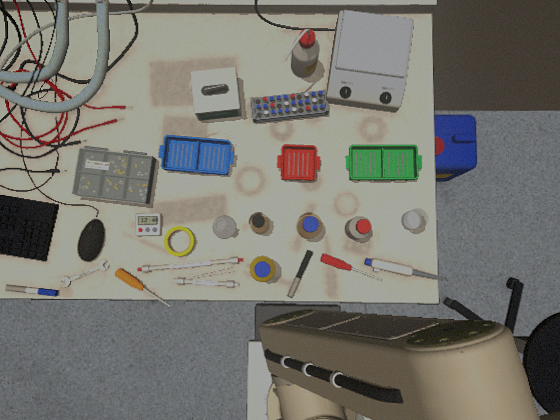

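View pics/side0.png

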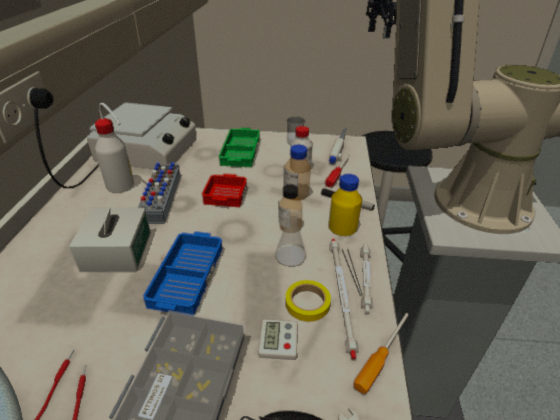

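The top view shows, left to right: timer (148,224), tape (179,241), flask (224,227), black cap (260,217), blue cap (311,223), red cap (363,227), beaker (413,220). Trays: blue (198,155), red (300,163), green (384,163). The yellow bottle with a blue cap (263,269) is the decoy. The side view shows the same layout, with the gripper at upper right.

```bash
cat > h.py <<'E'
import cv2,numpy as np
from workcell import env
def ray(c,px):
    K=np.array([[c["fx"],0,c["cx"]],[0,c["fy"],c["cy"]],[0,0,1]])
    u=cv2.undistortPoints(np.float64(px).reshape(-1,1,2),K,np.float64(c["D"])).reshape(-1,2)
    d=np.c_[u[:,0],-u[:,1],-np.ones(len(u))]; W=np.array(c["world_from_camera"])
    return W[:3,3],d@W[:3,:3].T
def plane(c,px,z):
    o,d=ray(c,px); return o+d*((z-o[2])/d[:,2])[:,None]
def blobs(c,lo,hi,roi,n=1):
    hsv=cv2.cvtColor(c["color"],cv2.COLOR_RGB2HSV); x0,y0,x1,y1=roi
    m=np.zeros(hsv.shape[:2],np.uint8); m[y0:y1,x0:x1]=cv2.inRange(hsv,np.array(lo),np.array(hi))[y0:y1,x0:x1]
    cs=cv2.findContours(m,cv2.RETR_EXTERNAL,cv2.CHAIN_APPROX_NONE)[0]
    return sorted(cs,key=cv2.contourArea)[::-1][:n],m
E
cat > m.py <<'E'
from h import *
c=env.read_camera("top")
R1=([0,120,60],[10,255,255]); R2=([168,120,60],[180,255,255])
def tray(nm,lo,hi,roi):
    cs,_=blobs(c,lo,hi,roi); P=plane(c,cs[0].reshape(-1,2),.028)[:,:2]
    r=cv2.minAreaRect(P.astype(np.float32)*1000); print(nm,np.round(r[0]),np.round(r[1]),round(r[2],1),cv2.contourArea(cs[0]))
tray("blue",[100,120,50],[125,255,255],(150,120,245,185))
tray("green",[50,120,40],[80,255,255],(335,130,435,190))
tray("red",*R2,(270,135,330,190)); tray("red'",*R1,(270,135,330,190))
def cap(nm,lo,hi,roi,z):
    cs,_=blobs(c,lo,hi,roi)
    q,r=cv2.minEnclosingCircle(cs[0]); print(nm,np.round(q,1),round(r,1),cv2.contourArea(cs[0]),np.round(plane(c,[q],z)[0],3))
cap("bluecap",[100,120,50],[125,255,255],(290,205,335,245),.122)
cap("redcap",*R2,(345,210,380,245),.110);cap("redcap'",*R1,(345,210,380,245),.110)
cap("blackcap",[0,0,0],[180,255,55],(245,205,275,240),.098)
im=c["color"][:,:,::-1]
cv2.imwrite("pics/crop.png",np.vstack([cv2.resize(im[200:250,195:295],None,fx=6,fy=6,interpolation=2),cv2.resize(im[200:250,340:440],None,fx=6,fy=6,interpolation=2)]))
E
python3 m.py
```

```text
blue [623. 300.] [191.  92.] 85.6 2313.5
green [ 605. -181.] [ 91. 191.] 0.3 2355.5
red [647.  60.] [0. 0.] 0.0 0.0
red' [605.  37.] [108.  92.] 88.1 1240.5
bluecap [310.  223.7] 7.7 164.5 [0.439 0.012 0.122]
redcap [362. 225.] 0.0 0.0 [ 0.438 -0.111  0.11 ]
redcap' [363.2 226.1] 7.4 147.0 [ 0.436 -0.113  0.11 ]
blackcap [253.5 219.5] 0.7 0.5 [0.45  0.145 0.098]
```

View pics/crop.png

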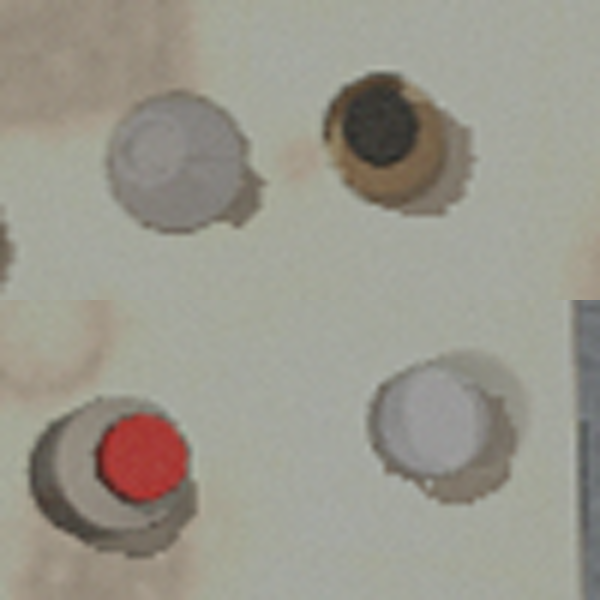

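The crop shows the flask rim at about (221,224.5), the black cap at (258,220.5) and the red cap at (363.5,226). The beaker's base is at (410.5,220) and its rim at (417,219).

```bash
python3 - <<'E'
from h import *
c=env.read_camera("top")
for n,p,z in [("flask rim",(221,224.3),.104),("flask foot",(224.3,226.3),.0),("black",(258,220.5),.1),("beaker rim",(416.8,218.6),.07),("beaker base",(410.4,219.6),.003)]: print(n,np.round(plane(c,[p],z)[0],3))
E
```

```text
flask rim [0.437 0.222 0.104]
flask foot [0.44  0.226 0.   ]
black [0.447 0.135 0.1  ]
beaker rim [ 0.458 -0.25   0.07 ]
beaker base [ 0.461 -0.253  0.003]
```

Emit:
carry_out:
  series:
    - {"travel": [0.9,1,0],"delta_rot": [0,0,1],"fingers": -0.6}
    - {"travel": [0.9,1,0],"delta_rot": [0,0,1],"fingers": -0.6}
    - {"travel": [0.9,1,0],"delta_rot": [0,0,1],"fingers": -0.6}
    - {"travel": [0.9,1,0],"delta_rot": [0,0,1],"fingers": -0.6}
    - {"travel": [0.9,1,0],"delta_rot": [0,0,1],"fingers": -0.6}
  squeeze: 30

```text
clock: 0.82
tcp_pos: [0.339, -0.4028, 0.2312]
orientation: [-0.0, 0.899, 0.438, 0.0]
wrist_force: [0.5, -0.0, -0.0]
finger_gap: 0.0686
grip_force: 0.0
```

Emit:
carry_out:
  series:
    - {"travel": [0.9,1,0],"delta_rot": [0,0,1],"fingers": -0.6}
    - {"travel": [0.9,1,0],"delta_rot": [0,0,1],"fingers": -0.6}
    - {"travel": [0.9,1,0],"delta_rot": [0,0,1],"fingers": -0.6}
    - {"travel": [0.9,1,0],"delta_rot": [0,0,1],"fingers": -0.6}
    - {"travel": [0.9,1,0],"delta_rot": [0,0,1],"fingers": -0.6}

```text
clock: 1.45
tcp_pos: [0.4515, -0.2778, 0.2312]
orientation: [-0.0, 0.763, 0.647, 0.0]
wrist_force: [0.8, -0.7, -1.1]
finger_gap: 0.0684
grip_force: 0.0
```

Emit:
carry_out:
  series:
    - {"travel": [0,0.8,0],"delta_rot": [0,0,1],"fingers": -0.6}
    - {"travel": [0,0,0],"delta_rot": [0,0,0.7],"fingers": -0.6}
    - {"travel": [0,0,0],"delta_rot": [0,0,0],"fingers": -0.6}

```text
clock: 1.82
tcp_pos: [0.451, -0.2584, 0.2312]
orientation: [-0.0, 0.706, 0.708, 0.0]
wrist_force: [-0.6, 0.2, -0.2]
finger_gap: 0.0681
grip_force: 0.0
```

Emit:
carry_out:
  series:
    - {"travel": [0.36,0.28,-1],"delta_rot": [0,0,0],"fingers": -0.8}
    - {"travel": [0,0,-1],"delta_rot": [0,0,0],"fingers": -0.8}
    - {"travel": [0,0,-1],"delta_rot": [0,0,0],"fingers": -0.8}
    - {"travel": [0,0,-1],"delta_rot": [0,0,0],"fingers": -0.8}
    - {"travel": [0,0,-0.8],"delta_rot": [0,0,0],"fingers": -0.8}

```text
clock: 2.45
tcp_pos: [0.4595, -0.252, 0.1102]
orientation: [-0.0, 0.707, 0.707, -0.0]
wrist_force: [0.1, -0.4, -0.0]
finger_gap: 0.0773
grip_force: 0.0
```

```bash
python3 - <<'E'
from h import *
im=[env.read_camera(n)["color"][:,:,::-1] for n in("top","side")]
cv2.imwrite("pics/b1.png",np.hstack([cv2.resize(im[0][170:270,370:470],None,fx=4,fy=4),cv2.resize(im[1][80:180,240:340],None,fx=4,fy=4)]))
E
```

```text
(no output)
```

View pics/b1.png

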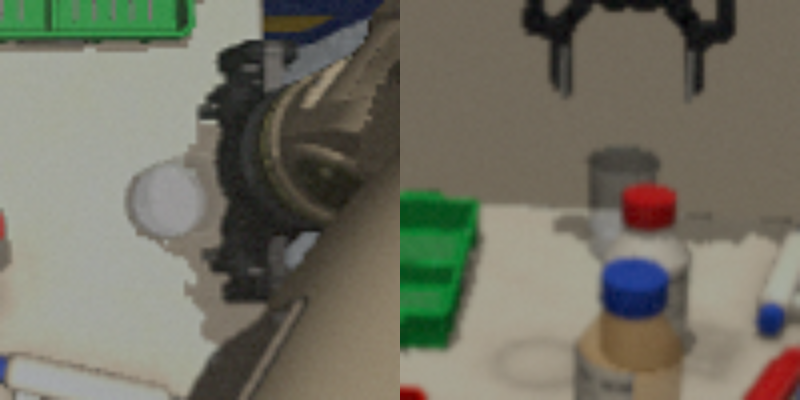

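The side view shows the beaker (crop x 588–658) centred under the open fingers (565–690), so I'll go down.

Emit:
carry_out:
  series:
    - {"travel": [0,0,-1],"delta_rot": [0,0,0],"fingers": -0.8}
    - {"travel": [0,0,-1],"delta_rot": [0,0,0],"fingers": -0.8}
    - {"travel": [0,0,-1],"delta_rot": [0,0,0],"fingers": -0.8}
    - {"travel": [0,0,0],"delta_rot": [0,0,0],"fingers": -0.3}
    - {"travel": [0,0,0],"delta_rot": [0,0,0],"fingers": 0}
  squeeze: 25

```text
clock: 3.18
tcp_pos: [0.4605, -0.2524, 0.0375]
orientation: [0.001, 0.706, 0.708, 0.0]
wrist_force: [0.7, -0.9, -0.5]
finger_gap: 0.0507
grip_force: 26.1
```

Emit:
carry_out:
  series:
    - {"travel": [0,0,0],"delta_rot": [0,0,0],"fingers": 0.3}
    - {"travel": [0,0,0],"delta_rot": [0,0,0],"fingers": 0.3}
    - {"travel": [0,0,0],"delta_rot": [0,0,0],"fingers": 0.3}

```text
clock: 3.55
tcp_pos: [0.4603, -0.252, 0.0369]
orientation: [0.001, 0.706, 0.708, 0.0]
wrist_force: [-1.0, -0.4, 1.9]
finger_gap: 0.0509
grip_force: 26.2
```

Emit:
carry_out:
  series:
    - {"travel": [0,0,0.6],"delta_rot": [0,0,0],"fingers": 0.3}
    - {"travel": [0,0,0.9],"delta_rot": [0,0,0],"fingers": 0.3}
    - {"travel": [0.4,0.1,0.9],"delta_rot": [0,0,0],"fingers": 0.3}
    - {"travel": [0.9,0.2,0],"delta_rot": [0,0,0],"fingers": 0.3}
    - {"travel": [0.9,0.2,0],"delta_rot": [0,0,0],"fingers": 0.3}

```text
clock: 4.18
tcp_pos: [0.5159, -0.2396, 0.0981]
orientation: [0.001, 0.706, 0.708, 0.0]
wrist_force: [-0.1, 0.1, -1.1]
finger_gap: 0.0505
grip_force: 26.4
```

Emit:
carry_out:
  series:
    - {"travel": [0.9,0.2,0],"delta_rot": [0,0,0],"fingers": 0.3}
    - {"travel": [0.9,0.2,0],"delta_rot": [0,0,0],"fingers": 0.3}
    - {"travel": [0.9,0.16,0],"delta_rot": [0,0,0],"fingers": 0.3}
    - {"travel": [0.98,0.1,0],"delta_rot": [0,0,0],"fingers": 0.3}
    - {"travel": [0,0,0],"delta_rot": [0,0,0],"fingers": 0.3}

```text
clock: 4.8
tcp_pos: [0.6084, -0.2226, 0.097]
orientation: [0.001, 0.706, 0.709, 0.0]
wrist_force: [-0.5, 0.3, -0.4]
finger_gap: 0.0505
grip_force: 26.4
```

```bash
python3 - <<'E'
from h import *
im=[env.read_camera(n)["color"][:,:,::-1] for n in("top","side")]
cv2.imwrite("pics/b2.png",np.hstack([cv2.resize(im[0][120:220,340:440],None,fx=4,fy=4),cv2.resize(im[1][80:180,200:300],None,fx=4,fy=4)]))
E
```

```text
(no output)
```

View pics/b2.png

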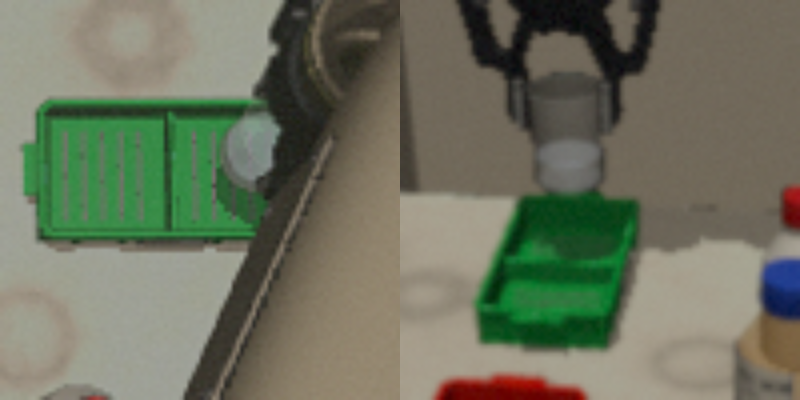

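The beaker is held upright over the far green bay, so I'll lower and release it. The flask comes next.

Emit:
carry_out:
  series:
    - {"travel": [0,0,-1],"delta_rot": [0,0,0],"fingers": 0.3}
    - {"travel": [0,0,-0.8],"delta_rot": [0,0,0],"fingers": 0.3}
    - {"travel": [0,0,-0.3],"delta_rot": [0,0,0],"fingers": 0.3}
    - {"travel": [0,0,-0.16],"delta_rot": [0,0,0],"fingers": 0.3}
    - {"travel": [0,0,0],"delta_rot": [0,0,0],"fingers": 0.3}

```text
clock: 5.52
tcp_pos: [0.6071, -0.2231, 0.0406]
orientation: [0.001, 0.706, 0.708, 0.0]
wrist_force: [0.3, 0.2, -1.0]
finger_gap: 0.051
grip_force: 26.4
```

Emit:
carry_out:
  series:
    - {"travel": [0,0,-0.06],"delta_rot": [0,0,0],"fingers": 0.3}
    - {"travel": [0,0,0],"delta_rot": [0,0,0],"fingers": 0.3}

```text
clock: 5.78
tcp_pos: [0.6076, -0.2232, 0.0399]
orientation: [0.001, 0.706, 0.708, 0.0]
wrist_force: [-1.9, -0.2, 5.1]
finger_gap: 0.0509
grip_force: 26.8
```

Emit:
carry_out:
  series:
    - {"travel": [0,0,0],"delta_rot": [0,0,0],"fingers": -0.4}
    - {"travel": [0,0,0],"delta_rot": [0,0,0],"fingers": -0.8}
    - {"travel": [0,0,0.4],"delta_rot": [0,0,0],"fingers": -0.8}
    - {"travel": [0,0,1],"delta_rot": [0,0,0],"fingers": -0.8}
    - {"travel": [0,0,1],"delta_rot": [0,0,0],"fingers": -0.8}

```text
clock: 6.4
tcp_pos: [0.6069, -0.2228, 0.0993]
orientation: [-0.0, 0.706, 0.708, 0.0]
wrist_force: [0.6, 0.1, 0.7]
finger_gap: 0.0768
grip_force: 0.0
```

Emit:
carry_out:
  series:
    - {"travel": [0,1,1],"delta_rot": [0,0,0],"fingers": -0.8}
    - {"travel": [0,1,1],"delta_rot": [0,0,0],"fingers": -0.8}
    - {"travel": [0,1,1],"delta_rot": [0,0,0],"fingers": -0.6}
    - {"travel": [-0.7,1,1],"delta_rot": [0,0,0],"fingers": -0.6}
    - {"travel": [-0.7,1,0],"delta_rot": [0,0,0],"fingers": -0.6}

```text
clock: 7.02
tcp_pos: [0.5731, -0.0974, 0.2014]
orientation: [0.002, 0.706, 0.708, 0.001]
wrist_force: [-0.5, -0.1, -0.2]
finger_gap: 0.0684
grip_force: 0.0
```

Emit:
carry_out:
  series:
    - {"travel": [-0.7,1,0],"delta_rot": [0,0,0],"fingers": -0.6}
    - {"travel": [-0.7,1,0],"delta_rot": [0,0,0],"fingers": -0.6}
    - {"travel": [-0.7,1,0],"delta_rot": [0,0,0],"fingers": -0.6}
    - {"travel": [-0.7,1,0],"delta_rot": [0,0,0],"fingers": -0.6}
    - {"travel": [-0.7,1,0],"delta_rot": [0,0,0],"fingers": -0.6}

```text
clock: 7.65
tcp_pos: [0.4839, 0.028, 0.199]
orientation: [0.0, 0.706, 0.708, 0.0]
wrist_force: [0.2, 0.9, 0.5]
finger_gap: 0.0686
grip_force: 0.0
```

Emit:
carry_out:
  series:
    - {"travel": [-0.7,1,0],"delta_rot": [0,0,0],"fingers": -0.5}
    - {"travel": [-0.7,1,0],"delta_rot": [0,0,0],"fingers": -0.5}
    - {"travel": [-0.4,1,0],"delta_rot": [0,0,0],"fingers": -0.5}
    - {"travel": [0,1,0],"delta_rot": [0,0,0],"fingers": -0.5}
    - {"travel": [0,1,0],"delta_rot": [0,0,0],"fingers": -0.5}

```text
clock: 8.28
tcp_pos: [0.4394, 0.1531, 0.1992]
orientation: [0.0, 0.706, 0.708, 0.001]
wrist_force: [0.5, -1.1, -0.4]
finger_gap: 0.0639
grip_force: 0.0
```

Emit:
carry_out:
  series:
    - {"travel": [0,0,0],"delta_rot": [0,0,0],"fingers": -0.5}
    - {"travel": [0,0,0],"delta_rot": [0,0,0],"fingers": -0.5}

```text
clock: 8.52
tcp_pos: [0.4394, 0.1519, 0.1986]
orientation: [0.0, 0.706, 0.708, 0.0]
wrist_force: [0.1, -0.1, 0.1]
finger_gap: 0.0639
grip_force: 0.0
```

```bash
python3 - <<'E'
from h import *
im=[env.read_camera(n)["color"][:,:,::-1] for n in("top","side")]
cv2.imwrite("pics/f1.png",np.hstack([cv2.resize(im[0][120:270,150:430],None,fx=1.4,fy=1.4),cv2.resize(im[1][90:300,160:440],None,fx=1.4,fy=1.4)[:210]]))
E
```

```text
(no output)
```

View pics/f1.png

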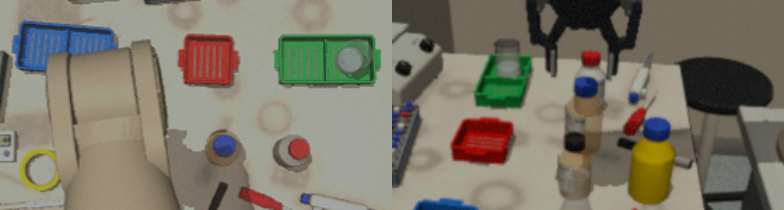

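The beaker stands in the right green bay, and the gripper is near the black-capped bottle. Next is the last stretch to the flask.

Emit:
carry_out:
  series:
    - {"travel": [0,1,0],"delta_rot": [0,0,0],"fingers": -0.5}
    - {"travel": [0,1,0],"delta_rot": [0,0,0],"fingers": -0.5}
    - {"travel": [0,0.86,0],"delta_rot": [0,0,0],"fingers": -0.5}
    - {"travel": [0,0,-1],"delta_rot": [0,0,0],"fingers": -0.5}
    - {"travel": [0,0,-1],"delta_rot": [0,0,0],"fingers": -0.5}

```text
clock: 9.25
tcp_pos: [0.4399, 0.2233, 0.148]
orientation: [0.0, 0.706, 0.708, 0.0]
wrist_force: [0.5, -0.2, -0.1]
finger_gap: 0.064
grip_force: 0.0
```

Emit:
carry_out:
  series:
    - {"travel": [0,0,-1],"delta_rot": [0,0,0],"fingers": -0.5}
    - {"travel": [0,0,-1],"delta_rot": [0,0,0],"fingers": -0.5}
    - {"travel": [0,0,-1],"delta_rot": [0,0,0],"fingers": -0.5}
    - {"travel": [0,0,-0.16],"delta_rot": [0,0,0],"fingers": -0.3}
    - {"travel": [0,0,0],"delta_rot": [0,0,0],"fingers": 0}

```text
clock: 9.88
tcp_pos: [0.4397, 0.2233, 0.0696]
orientation: [0.0, 0.706, 0.708, -0.0]
wrist_force: [-0.3, 1.2, -0.2]
finger_gap: 0.0428
grip_force: 0.0
```

Emit:
carry_out:
  series:
    - {"travel": [0,0,0],"delta_rot": [0,0,0],"fingers": 0.3}
    - {"travel": [0,0,0],"delta_rot": [0,0,0],"fingers": 0.6}
    - {"travel": [0,0,0],"delta_rot": [0,0,0],"fingers": 0.6}
    - {"travel": [0,0,0],"delta_rot": [0,0,0],"fingers": 0.6}
  squeeze: 25

```text
clock: 10.38
tcp_pos: [0.4401, 0.2239, 0.0701]
orientation: [0.0, 0.706, 0.708, 0.001]
wrist_force: [0.3, 0.1, 6.6]
finger_gap: 0.0374
grip_force: 25.5
```

Emit:
carry_out:
  series:
    - {"travel": [0,0,0.2],"delta_rot": [0,0,0],"fingers": 0.6}
    - {"travel": [0,0,0.2],"delta_rot": [0,0,0],"fingers": 0.6}
    - {"travel": [0,0,0.2],"delta_rot": [0,0,0],"fingers": 0.6}
    - {"travel": [0,0,0],"delta_rot": [0,0,0],"fingers": 0.6}

```text
clock: 10.88
tcp_pos: [0.4397, 0.2238, 0.0848]
orientation: [0.0, 0.706, 0.708, 0.0]
wrist_force: [0.3, -0.9, 0.1]
finger_gap: 0.0374
grip_force: 24.8
```

```bash
python3 - <<'E'
from h import *
im=[env.read_camera(n)["color"][:,:,::-1] for n in("side",)]
cv2.imwrite("pics/f2.png",cv2.resize(im[0][150:290,230:370],None,fx=3,fy=3))
E
```

```text
(no output)
```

View pics/f2.png

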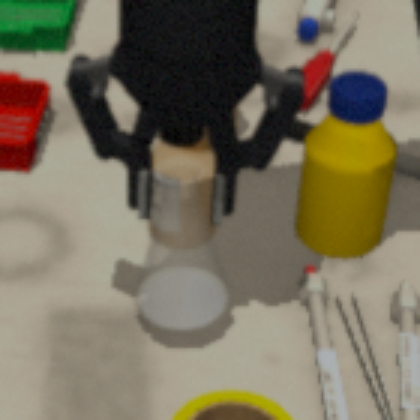

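The flask is gripped by the neck, clear of the bench and upright. I'll carry it forward first, then right to the near green bay.

Emit:
carry_out:
  series:
    - {"travel": [0.2,0,0.8],"delta_rot": [0,0,0],"fingers": 0.6}
    - {"travel": [0.6,0,0.8],"delta_rot": [0,0,0],"fingers": 0.6}
    - {"travel": [1,0,0],"delta_rot": [0,0,0],"fingers": 0.6}
    - {"travel": [1,0,0],"delta_rot": [0,0,0],"fingers": 0.6}
    - {"travel": [1,-0.3,0],"delta_rot": [0,0,0],"fingers": 0.6}

```text
clock: 11.55
tcp_pos: [0.535, 0.2164, 0.124]
orientation: [-0.0, 0.706, 0.708, -0.0]
wrist_force: [0.6, 0.2, -1.6]
finger_gap: 0.0374
grip_force: 24.9
```

Emit:
carry_out:
  series:
    - {"travel": [0.3,-0.7,0],"delta_rot": [0,0,0],"fingers": 0.6}
    - {"travel": [0.3,-1,0],"delta_rot": [0,0,0],"fingers": 0.6}
    - {"travel": [0.3,-1,0],"delta_rot": [0,0,0],"fingers": 0.6}
    - {"travel": [0.3,-1,0],"delta_rot": [0,0,0],"fingers": 0.6}
    - {"travel": [0.3,-1,0],"delta_rot": [0,0,0],"fingers": 0.6}

```text
clock: 12.18
tcp_pos: [0.5709, 0.0972, 0.1241]
orientation: [-0.0, 0.706, 0.708, -0.0]
wrist_force: [0.0, 0.2, -0.8]
finger_gap: 0.037
grip_force: 24.9
```

Emit:
carry_out:
  series:
    - {"travel": [0.3,-1,0],"delta_rot": [0,0,0],"fingers": 0.6}
    - {"travel": [0.3,-1,0],"delta_rot": [0,0,0],"fingers": 0.6}
    - {"travel": [0.3,-1,0],"delta_rot": [0,0,0],"fingers": 0.6}
    - {"travel": [0.3,-1,0],"delta_rot": [0,0,0],"fingers": 0.6}
    - {"travel": [0.2,-1,0],"delta_rot": [0,0,0],"fingers": 0.6}

```text
clock: 12.8
tcp_pos: [0.6059, -0.0276, 0.124]
orientation: [-0.0, 0.706, 0.708, -0.0]
wrist_force: [0.4, 0.6, -0.0]
finger_gap: 0.037
grip_force: 24.9
```

Emit:
carry_out:
  series:
    - {"travel": [0,-1,0],"delta_rot": [0,0,0],"fingers": 0.6}
    - {"travel": [0,-1,0],"delta_rot": [0,0,0],"fingers": 0.6}
    - {"travel": [0,-0.8,0],"delta_rot": [0,0,0],"fingers": 0.6}
    - {"travel": [0,-0.5,0],"delta_rot": [0,0,0],"fingers": 0.6}
    - {"travel": [0,0,0],"delta_rot": [0,0,0],"fingers": 0.6}

```text
clock: 13.42
tcp_pos: [0.6067, -0.1095, 0.1243]
orientation: [-0.0, 0.706, 0.708, 0.0]
wrist_force: [0.4, 0.4, -0.6]
finger_gap: 0.0372
grip_force: 24.9
```

Another 29.5 mm in -y, then down 52 mm to TCP z ≈ 0.073.

Emit:
carry_out:
  series:
    - {"travel": [0,-0.8,0],"delta_rot": [0,0,0],"fingers": 0.6}
    - {"travel": [0,-0.38,0],"delta_rot": [0,0,0],"fingers": 0.6}
    - {"travel": [0,0,-0.8],"delta_rot": [0,0,0],"fingers": 0.6}
    - {"travel": [0,0,-0.7],"delta_rot": [0,0,0],"fingers": 0.6}
    - {"travel": [0,0,-0.3],"delta_rot": [0,0,0],"fingers": 0.6}

```text
clock: 14.05
tcp_pos: [0.6063, -0.1383, 0.0782]
orientation: [-0.001, 0.706, 0.708, -0.0]
wrist_force: [0.3, 0.5, -1.4]
finger_gap: 0.0373
grip_force: 24.9
```

Emit:
carry_out:
  series:
    - {"travel": [0,0,-0.16],"delta_rot": [0,0,0],"fingers": 0.6}
    - {"travel": [0,0,-0.06],"delta_rot": [0,0,0],"fingers": 0.6}
    - {"travel": [0,0,0],"delta_rot": [0,0,0],"fingers": 0.6}

```text
clock: 14.42
tcp_pos: [0.6073, -0.1384, 0.0743]
orientation: [0.0, 0.706, 0.708, 0.0]
wrist_force: [0.1, 0.2, 0.0]
finger_gap: 0.0374
grip_force: 24.9
```

Emit:
carry_out:
  series:
    - {"travel": [0,0,-0.06],"delta_rot": [0,0,0],"fingers": 0.6}
    - {"travel": [0,0,-0.03],"delta_rot": [0,0,0],"fingers": 0.6}
    - {"travel": [0,0,0],"delta_rot": [0,0,0],"fingers": 0.6}

```text
clock: 14.8
tcp_pos: [0.6075, -0.1386, 0.0732]
orientation: [0.001, 0.706, 0.708, 0.0]
wrist_force: [-1.2, 0.5, 6.5]
finger_gap: 0.0373
grip_force: 25.9
```

Contact, so I release, rise and move over the black-capped bottle.

Emit:
carry_out:
  series:
    - {"travel": [0,0,0],"delta_rot": [0,0,0],"fingers": 0}
    - {"travel": [0,0,0],"delta_rot": [0,0,0],"fingers": -0.5}
    - {"travel": [0,0,0.3],"delta_rot": [0,0,0],"fingers": -0.5}
    - {"travel": [0,0,1],"delta_rot": [0,0,0],"fingers": -0.5}
    - {"travel": [0,0,1],"delta_rot": [0,0,0],"fingers": -0.5}

```text
clock: 15.42
tcp_pos: [0.6068, -0.1382, 0.1298]
orientation: [-0.0, 0.706, 0.708, -0.0]
wrist_force: [0.7, 0.1, -0.3]
finger_gap: 0.0638
grip_force: 0.0
```

Emit:
carry_out:
  series:
    - {"travel": [0,1,1],"delta_rot": [0,0,0],"fingers": -0.5}
    - {"travel": [-0.6,1,1],"delta_rot": [0,0,0],"fingers": -0.5}
    - {"travel": [-0.8,1,0.5],"delta_rot": [0,0,0],"fingers": -0.5}
    - {"travel": [-0.8,1,0],"delta_rot": [0,0,0],"fingers": -0.5}
    - {"travel": [-0.8,1,0],"delta_rot": [0,0,0],"fingers": -0.5}

```text
clock: 16.05
tcp_pos: [0.5316, -0.0126, 0.1924]
orientation: [0.001, 0.706, 0.708, 0.0]
wrist_force: [-0.0, 0.9, 0.6]
finger_gap: 0.0642
grip_force: 0.0
```

Emit:
carry_out:
  series:
    - {"travel": [-0.8,1,0],"delta_rot": [0,0,0],"fingers": -0.5}
    - {"travel": [-0.8,1,0],"delta_rot": [0,0,0],"fingers": -0.5}
    - {"travel": [-0.8,1,0],"delta_rot": [0,0,0],"fingers": -0.5}
    - {"travel": [-0.8,1,0],"delta_rot": [0,0,0],"fingers": -0.5}
    - {"travel": [-0.22,1,0],"delta_rot": [0,0,0],"fingers": -0.5}

```text
clock: 16.68
tcp_pos: [0.4453, 0.1125, 0.1922]
orientation: [0.0, 0.706, 0.708, 0.0]
wrist_force: [0.9, 0.4, -0.4]
finger_gap: 0.0643
grip_force: 0.0
```

Emit:
carry_out:
  series:
    - {"travel": [0,0.94,0],"delta_rot": [0,0,0],"fingers": -0.5}
    - {"travel": [0,0,0],"delta_rot": [0,0,0],"fingers": -0.5}

```text
clock: 16.92
tcp_pos: [0.4464, 0.1363, 0.1921]
orientation: [0.0, 0.705, 0.709, 0.0]
wrist_force: [-0.1, -0.6, -0.3]
finger_gap: 0.0642
grip_force: 0.0
```

```bash
python3 - <<'E'
from h import *
im=[env.read_camera(n)["color"][:,:,::-1] for n in("top","side")]
cv2.imwrite("pics/k1.png",np.hstack([cv2.resize(im[0][120:270,200:430],None,fx=1.7,fy=1.7)[:250],cv2.resize(im[1][90:250,200:360],None,fx=2,fy=2)[:250]]))
E
```

```text
(no output)
```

View pics/k1.png

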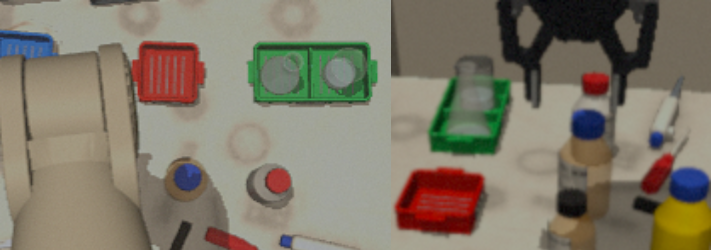

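The flask and beaker stand in the two green bays, and the fingers straddle the black cap in x. Going down.

Emit:
carry_out:
  series:
    - {"travel": [0,0,-1],"delta_rot": [0,0,0],"fingers": -0.4}
    - {"travel": [0,0,-1],"delta_rot": [0,0,0],"fingers": -0.3}
    - {"travel": [0,0,-1],"delta_rot": [0,0,0],"fingers": -0.3}
    - {"travel": [0,0,-1],"delta_rot": [0,0,0],"fingers": -0.3}
    - {"travel": [0,0,-0.52],"delta_rot": [0,0,0],"fingers": -0.3}

```text
clock: 17.65
tcp_pos: [0.4458, 0.1342, 0.0774]
orientation: [-0.0, 0.707, 0.708, -0.001]
wrist_force: [-0.6, -0.1, 0.4]
finger_gap: 0.056
grip_force: 0.0
```

Emit:
carry_out:
  series:
    - {"travel": [0,0,0],"delta_rot": [0,0,0],"fingers": 0.1}
    - {"travel": [0,0,0],"delta_rot": [0,0,0],"fingers": 0.6}
    - {"travel": [0,0,0],"delta_rot": [0,0,0],"fingers": 0.6}
    - {"travel": [0,0,0],"delta_rot": [0,0,0],"fingers": 0.6}
  squeeze: 40

```text
clock: 18.15
tcp_pos: [0.4471, 0.1352, 0.0794]
orientation: [0.001, 0.706, 0.708, 0.001]
wrist_force: [-1.5, -0.6, 4.3]
finger_gap: 0.0285
grip_force: 37.6
```

Emit:
carry_out:
  series:
    - {"travel": [0,0,0.4],"delta_rot": [0,0,0],"fingers": 0.6}
    - {"travel": [0,0,0.7],"delta_rot": [0,0,0],"fingers": 0.6}
    - {"travel": [0,0,0.8],"delta_rot": [0,0,0],"fingers": 0.6}
    - {"travel": [0.8,-0.3,0],"delta_rot": [0,0,0],"fingers": 0.6}
    - {"travel": [1,-0.6,0],"delta_rot": [0,0,0],"fingers": 0.6}

```text
clock: 18.77
tcp_pos: [0.492, 0.1131, 0.1271]
orientation: [0.0, 0.706, 0.709, 0.001]
wrist_force: [-0.9, 0.7, -0.5]
finger_gap: 0.0279
grip_force: 36.3
```

Emit:
carry_out:
  series:
    - {"travel": [1,-0.6,0],"delta_rot": [0,0,0],"fingers": 0.6}
    - {"travel": [1,-0.6,0],"delta_rot": [0,0,0],"fingers": 0.6}
    - {"travel": [1,-0.6,0],"delta_rot": [0,0,0],"fingers": 0.6}
    - {"travel": [1,-0.6,0],"delta_rot": [0,0,0],"fingers": 0.6}
    - {"travel": [0.64,-0.62,0],"delta_rot": [0,0,0],"fingers": 0.6}

```text
clock: 19.4
tcp_pos: [0.6087, 0.0367, 0.1264]
orientation: [0.0, 0.706, 0.708, 0.0]
wrist_force: [0.7, -0.1, -1.0]
finger_gap: 0.0275
grip_force: 36.3
```

Emit:
carry_out:
  series:
    - {"travel": [0,0,0],"delta_rot": [0,0,0],"fingers": 0.6}
    - {"travel": [0,0,-0.6],"delta_rot": [0,0,0],"fingers": 0.6}
    - {"travel": [0,0,-0.6],"delta_rot": [0,0,0],"fingers": 0.6}
    - {"travel": [0,0,-0.3],"delta_rot": [0,0,0],"fingers": 0.6}
    - {"travel": [0,0,-0.15],"delta_rot": [0,0,0],"fingers": 0.6}

```text
clock: 20.02
tcp_pos: [0.6066, 0.0376, 0.0838]
orientation: [-0.001, 0.706, 0.708, -0.0]
wrist_force: [0.9, -0.4, -0.6]
finger_gap: 0.0277
grip_force: 36.3
```

Emit:
carry_out:
  series:
    - {"travel": [0,0,-0.08],"delta_rot": [0,0,0],"fingers": 0.6}
    - {"travel": [0,0,0],"delta_rot": [0,0,0],"fingers": 0.6}

```text
clock: 20.27
tcp_pos: [0.6077, 0.0372, 0.0831]
orientation: [0.0, 0.706, 0.708, 0.0]
wrist_force: [-0.7, 0.2, -1.1]
finger_gap: 0.0282
grip_force: 36.3
```

Emit:
carry_out:
  series:
    - {"travel": [0,0,-0.04],"delta_rot": [0,0,0],"fingers": 0.6}
    - {"travel": [0,0,-0.04],"delta_rot": [0,0,0],"fingers": 0.6}
    - {"travel": [0,0,0],"delta_rot": [0,0,0],"fingers": 0.6}

```text
clock: 20.65
tcp_pos: [0.6082, 0.0371, 0.0825]
orientation: [0.001, 0.706, 0.708, 0.001]
wrist_force: [-1.4, -0.1, 6.2]
finger_gap: 0.0281
grip_force: 38.8
```

```bash
python3 - <<'E'
from h import *
im=[env.read_camera(n)["color"][:,:,::-1] for n in("top","side")]
cv2.imwrite("pics/k2.png",np.hstack([cv2.resize(im[0][120:220,250:350],None,fx=3,fy=3),cv2.resize(im[1][110:230,170:290],None,fx=2.5,fy=2.5)]))
E
```

```text
(no output)
```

View pics/k2.png

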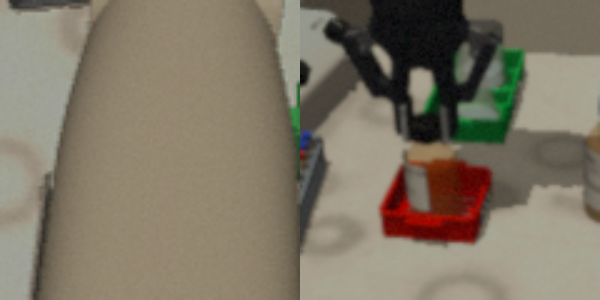

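The black-capped bottle stands in the red tray and contact is felt. I release it and go to the blue-capped bottle.

Emit:
carry_out:
  series:
    - {"travel": [0,0,0],"delta_rot": [0,0,0],"fingers": 0}
    - {"travel": [0,0,0],"delta_rot": [0,0,0],"fingers": -0.4}
    - {"travel": [0,0,0.4],"delta_rot": [0,0,0],"fingers": -0.4}
    - {"travel": [0,0,1],"delta_rot": [0,0,0],"fingers": -0.4}
    - {"travel": [0,0,1],"delta_rot": [0,0,0],"fingers": -0.4}

```text
clock: 21.38
tcp_pos: [0.6073, 0.0372, 0.1418]
orientation: [-0.0, 0.706, 0.708, -0.0]
wrist_force: [-0.3, -0.2, 0.1]
finger_gap: 0.0597
grip_force: 0.0
```

Emit:
carry_out:
  series:
    - {"travel": [-0.6,0,1],"delta_rot": [0,0,0],"fingers": -0.4}
    - {"travel": [-1,-0.2,1],"delta_rot": [0,0,0],"fingers": -0.4}
    - {"travel": [-1,-0.2,0],"delta_rot": [0,0,0],"fingers": -0.4}
    - {"travel": [-1,-0.2,0],"delta_rot": [0,0,0],"fingers": -0.4}
    - {"travel": [-1,-0.2,0],"delta_rot": [0,0,0],"fingers": -0.4}

```text
clock: 22.0
tcp_pos: [0.4918, 0.0171, 0.1916]
orientation: [0.0, 0.706, 0.708, 0.0]
wrist_force: [1.2, -0.4, 1.1]
finger_gap: 0.0597
grip_force: 0.0
```

Emit:
carry_out:
  series:
    - {"travel": [-1,-0.2,0],"delta_rot": [0,0,0],"fingers": -0.4}
    - {"travel": [-1,0,0],"delta_rot": [0,0,0],"fingers": -0.4}
    - {"travel": [-0.16,0,0],"delta_rot": [0,0,0],"fingers": -0.4}
    - {"travel": [0,0,0],"delta_rot": [0,0,0],"fingers": -0.4}

```text
clock: 22.5
tcp_pos: [0.4392, 0.0121, 0.1915]
orientation: [0.001, 0.706, 0.708, 0.001]
wrist_force: [0.3, 0.2, 0.4]
finger_gap: 0.0598
grip_force: 0.0
```

```bash
python3 - <<'E'
from h import *
im=[env.read_camera(n)["color"][:,:,::-1] for n in("top","side")]
cv2.imwrite("pics/l1.png",np.hstack([cv2.resize(im[0][120:270,250:400],None,fx=2,fy=2),cv2.resize(im[1][90:240,200:350],None,fx=2,fy=2)]))
E
```

```text
(no output)
```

View pics/l1.png

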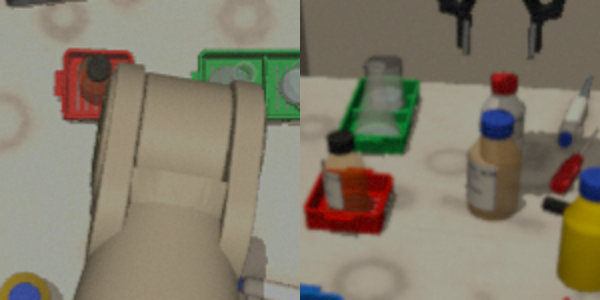

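The bottle is centred under the fingers. I'll grip the cap.

Emit:
carry_out:
  series:
    - {"travel": [0,0,-1],"delta_rot": [0,0,0],"fingers": -0.4}
    - {"travel": [0,0,-1],"delta_rot": [0,0,0],"fingers": -0.4}
    - {"travel": [0,0,-1],"delta_rot": [0,0,0],"fingers": -0.4}
    - {"travel": [0,0,-0.74],"delta_rot": [0,0,0],"fingers": -0.4}
    - {"travel": [0,0,0],"delta_rot": [0,0,0],"fingers": 0}

```text
clock: 23.22
tcp_pos: [0.4379, 0.0124, 0.096]
orientation: [-0.001, 0.706, 0.708, -0.001]
wrist_force: [0.5, -0.1, -0.2]
finger_gap: 0.0435
grip_force: 0.0
```

Emit:
carry_out:
  series:
    - {"travel": [0,0,0],"delta_rot": [0,0,0],"fingers": 0.2}
    - {"travel": [0,0,0],"delta_rot": [0,0,0],"fingers": 0.5}
    - {"travel": [0,0,0],"delta_rot": [0,0,0],"fingers": 0.5}
    - {"travel": [0,0,0],"delta_rot": [0,0,0],"fingers": 0.5}
  squeeze: 45

```text
clock: 23.72
tcp_pos: [0.4386, 0.0122, 0.0976]
orientation: [0.0, 0.706, 0.708, 0.0]
wrist_force: [1.1, 0.1, -2.1]
finger_gap: 0.0365
grip_force: 41.6
```

Emit:
carry_out:
  series:
    - {"travel": [0,0,0.2],"delta_rot": [0,0,0],"fingers": 0.5}
    - {"travel": [0,0,0.4],"delta_rot": [0,0,0],"fingers": 0.5}
    - {"travel": [0,0,0],"delta_rot": [0,0,0],"fingers": 0.5}

```text
clock: 24.1
tcp_pos: [0.4394, 0.012, 0.1135]
orientation: [0.001, 0.706, 0.708, 0.001]
wrist_force: [-0.1, -0.0, -1.8]
finger_gap: 0.0372
grip_force: 41.7
```

Emit:
carry_out:
  series:
    - {"travel": [0,0,0.8],"delta_rot": [0,0,0],"fingers": 0.5}
    - {"travel": [0.8,0,0.5],"delta_rot": [0,0,0],"fingers": 0.5}
    - {"travel": [1,0,0],"delta_rot": [0,0,0],"fingers": 0.5}
    - {"travel": [1,0.4,0],"delta_rot": [0,0,0],"fingers": 0.5}
    - {"travel": [0.6,0.8,0],"delta_rot": [0,0,0],"fingers": 0.5}

```text
clock: 24.72
tcp_pos: [0.5249, 0.0419, 0.1448]
orientation: [0.0, 0.707, 0.708, 0.0]
wrist_force: [0.3, -0.7, -3.1]
finger_gap: 0.0367
grip_force: 42.0
```

Emit:
carry_out:
  series:
    - {"travel": [0,1,0],"delta_rot": [0,0,0],"fingers": 0.5}
    - {"travel": [0,1,0],"delta_rot": [0,0,0],"fingers": 0.5}
    - {"travel": [0,1,0],"delta_rot": [0,0,0],"fingers": 0.5}
    - {"travel": [0.3,1,0],"delta_rot": [0,0,0],"fingers": 0.5}
    - {"travel": [0.5,1,0],"delta_rot": [0,0,0],"fingers": 0.5}

```text
clock: 25.35
tcp_pos: [0.5433, 0.168, 0.1448]
orientation: [-0.0, 0.706, 0.708, -0.0]
wrist_force: [-0.2, -0.7, -2.5]
finger_gap: 0.0366
grip_force: 42.1
```

Emit:
carry_out:
  series:
    - {"travel": [0.5,1,0],"delta_rot": [0,0,0],"fingers": 0.5}
    - {"travel": [0.5,1,0],"delta_rot": [0,0,0],"fingers": 0.5}
    - {"travel": [0.5,1,0],"delta_rot": [0,0,0],"fingers": 0.5}
    - {"travel": [0.5,1,0],"delta_rot": [0,0,0],"fingers": 0.5}
    - {"travel": [0.5,1,0],"delta_rot": [0,0,0],"fingers": 0.5}

```text
clock: 25.98
tcp_pos: [0.6062, 0.293, 0.1445]
orientation: [-0.0, 0.706, 0.708, -0.0]
wrist_force: [0.4, 0.3, -2.6]
finger_gap: 0.037
grip_force: 42.1
```

Emit:
carry_out:
  series:
    - {"travel": [0.5,1,0],"delta_rot": [0,0,0],"fingers": 0.5}
    - {"travel": [0.2,0.6,0],"delta_rot": [0,0,0],"fingers": 0.5}
    - {"travel": [0,0,0],"delta_rot": [0,0,0],"fingers": 0.5}

```text
clock: 26.35
tcp_pos: [0.6234, 0.3331, 0.144]
orientation: [-0.0, 0.706, 0.709, -0.0]
wrist_force: [0.0, -0.9, -1.9]
finger_gap: 0.0367
grip_force: 41.9
```

Emit:
carry_out:
  series:
    - {"travel": [0.2,0.34,0],"delta_rot": [0,0,0],"fingers": 0.5}
    - {"travel": [0,0,-0.3],"delta_rot": [0,0,0],"fingers": 0.5}
    - {"travel": [0,0,0],"delta_rot": [0,0,0],"fingers": 0.5}

```text
clock: 26.72
tcp_pos: [0.6278, 0.34, 0.1362]
orientation: [-0.0, 0.706, 0.708, -0.001]
wrist_force: [0.5, -0.4, -1.9]
finger_gap: 0.037
grip_force: 42.0
```

```bash
python3 - <<'E'
from h import *
im=[env.read_camera(n)["color"][:,:,::-1] for n in("top","side")]
cv2.imwrite("pics/l2.png",np.hstack([cv2.resize(im[0][110:210,140:260],None,fx=3,fy=3),cv2.resize(im[1][170:320,130:280],None,fx=2,fy=2)]))
E
```

```text
(no output)
```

View pics/l2.png

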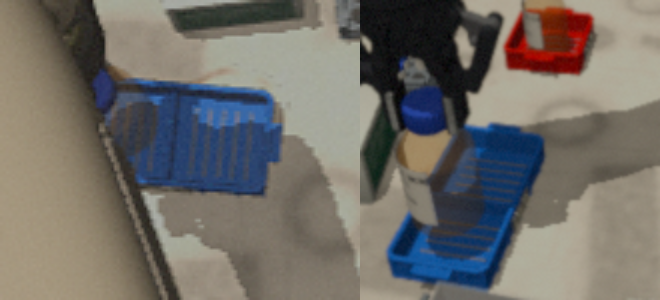

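The bottle hangs over the far blue bay (side crop about (445,235)), clear of the walls, so I'll lower it.

Emit:
carry_out:
  series:
    - {"travel": [0,0.04,-0.6],"delta_rot": [0,0,0],"fingers": 0.5}
    - {"travel": [0,0,-0.5],"delta_rot": [0,0,0],"fingers": 0.5}
    - {"travel": [0,0,-0.2],"delta_rot": [0,0,0],"fingers": 0.5}
    - {"travel": [0,0,-0.08],"delta_rot": [0,0,0],"fingers": 0.5}
    - {"travel": [0,0,0],"delta_rot": [0,0,0],"fingers": 0.5}

```text
clock: 27.45
tcp_pos: [0.6285, 0.3417, 0.1029]
orientation: [0.0, 0.706, 0.708, 0.0]
wrist_force: [-0.3, -0.2, -1.4]
finger_gap: 0.0365
grip_force: 42.0
```

Emit:
carry_out:
  series:
    - {"travel": [0,0,-0.04],"delta_rot": [0,0,0],"fingers": 0.5}
    - {"travel": [0,0,0],"delta_rot": [0,0,0],"fingers": 0.5}

```text
clock: 27.7
tcp_pos: [0.6286, 0.3418, 0.1021]
orientation: [0.0, 0.706, 0.708, 0.0]
wrist_force: [-0.6, -0.7, -1.6]
finger_gap: 0.0362
grip_force: 42.0
```

Emit:
carry_out:
  series:
    - {"travel": [0,0,-0.04],"delta_rot": [0,0,0],"fingers": 0.5}
    - {"travel": [0,0,-0.04],"delta_rot": [0,0,0],"fingers": 0.5}
    - {"travel": [0,0,0],"delta_rot": [0,0,0],"fingers": 0.5}

```text
clock: 28.08
tcp_pos: [0.6285, 0.3418, 0.1]
orientation: [0.0, 0.706, 0.708, 0.0]
wrist_force: [0.1, 0.2, -0.3]
finger_gap: 0.0368
grip_force: 42.3
```

Emit:
carry_out:
  series:
    - {"travel": [0,0,-0.04],"delta_rot": [0,0,0],"fingers": 0.5}
    - {"travel": [0,0,0],"delta_rot": [0,0,0],"fingers": 0.5}

```text
clock: 28.32
tcp_pos: [0.6286, 0.3421, 0.0999]
orientation: [0.0, 0.706, 0.708, 0.001]
wrist_force: [-1.4, 0.2, 6.2]
finger_gap: 0.0369
grip_force: 43.9
```

Contact. I release it and go to the red-capped bottle.

Emit:
carry_out:
  series:
    - {"travel": [0,0,0],"delta_rot": [0,0,0],"fingers": 0}
    - {"travel": [0,0,0],"delta_rot": [0,0,0],"fingers": -0.4}
    - {"travel": [0,0,0.4],"delta_rot": [0,0,0],"fingers": -0.4}
    - {"travel": [0,0,1],"delta_rot": [0,0,0],"fingers": -0.4}
    - {"travel": [0,0,1],"delta_rot": [0,0,0],"fingers": -0.4}

```text
clock: 28.95
tcp_pos: [0.6284, 0.3416, 0.1598]
orientation: [0.0, 0.706, 0.708, -0.0]
wrist_force: [-0.1, -0.2, -0.1]
finger_gap: 0.0599
grip_force: 0.0
```

Emit:
carry_out:
  series:
    - {"travel": [-0.5,-1,1],"delta_rot": [0,0,0],"fingers": -0.4}
    - {"travel": [-0.5,-1,0.5],"delta_rot": [0,0,0],"fingers": -0.4}
    - {"travel": [-0.5,-1,0],"delta_rot": [0,0,0],"fingers": -0.4}
    - {"travel": [-0.5,-1,0],"delta_rot": [0,0,0],"fingers": -0.4}
    - {"travel": [-0.5,-1,0],"delta_rot": [0,0,0],"fingers": -0.4}

```text
clock: 29.58
tcp_pos: [0.5658, 0.2159, 0.1972]
orientation: [0.0, 0.706, 0.708, 0.0]
wrist_force: [-0.9, -0.4, 0.0]
finger_gap: 0.0598
grip_force: 0.0
```

Emit:
carry_out:
  series:
    - {"travel": [-0.5,-1,0],"delta_rot": [0,0,0],"fingers": -0.4}
    - {"travel": [-0.5,-1,0],"delta_rot": [0,0,0],"fingers": -0.4}
    - {"travel": [-0.5,-1,0],"delta_rot": [0,0,0],"fingers": -0.4}
    - {"travel": [-0.5,-1,0],"delta_rot": [0,0,0],"fingers": -0.4}
    - {"travel": [-0.5,-1,0],"delta_rot": [0,0,0],"fingers": -0.4}

```text
clock: 30.2
tcp_pos: [0.5033, 0.0909, 0.1971]
orientation: [0.001, 0.706, 0.708, 0.0]
wrist_force: [0.7, -0.2, 0.5]
finger_gap: 0.0604
grip_force: 0.0
```

Emit:
carry_out:
  series:
    - {"travel": [-0.5,-1,0],"delta_rot": [0,0,0],"fingers": -0.4}
    - {"travel": [-0.5,-1,0],"delta_rot": [0,0,0],"fingers": -0.4}
    - {"travel": [-0.5,-1,0],"delta_rot": [0,0,0],"fingers": -0.4}
    - {"travel": [-0.5,-1,0],"delta_rot": [0,0,0],"fingers": -0.4}
    - {"travel": [-0.5,-1,0],"delta_rot": [0,0,0],"fingers": -0.4}

```text
clock: 30.82
tcp_pos: [0.4408, -0.0342, 0.1972]
orientation: [0.001, 0.706, 0.708, 0.0]
wrist_force: [0.1, -0.1, 0.5]
finger_gap: 0.0597
grip_force: 0.0
```

Emit:
carry_out:
  series:
    - {"travel": [-0.2,-1,0],"delta_rot": [0,0,0],"fingers": -0.4}
    - {"travel": [0,-1,0],"delta_rot": [0,0,0],"fingers": -0.4}
    - {"travel": [0,-1,0],"delta_rot": [0,0,0],"fingers": -0.4}
    - {"travel": [0,0,0],"delta_rot": [0,0,0],"fingers": -0.4}

```text
clock: 31.32
tcp_pos: [0.4363, -0.1097, 0.197]
orientation: [0.001, 0.707, 0.707, 0.0]
wrist_force: [0.0, -0.5, -0.4]
finger_gap: 0.0594
grip_force: 0.0
```

```bash
python3 - <<'E'
from h import *
im=[env.read_camera(n)["color"][:,:,::-1] for n in("top","side")]
cv2.imwrite("pics/r1.png",np.hstack([cv2.resize(im[0][110:260,150:350],None,fx=2,fy=2),cv2.resize(im[1][80:330,150:350],None,fx=1.5,fy=1.5)[:300]]) if 0 else np.hstack([cv2.resize(im[0][110:260,150:350],(400,300)),cv2.resize(im[1][70:320,150:350],(240,300))]))
E
```

```text
(no output)
```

View pics/r1.png

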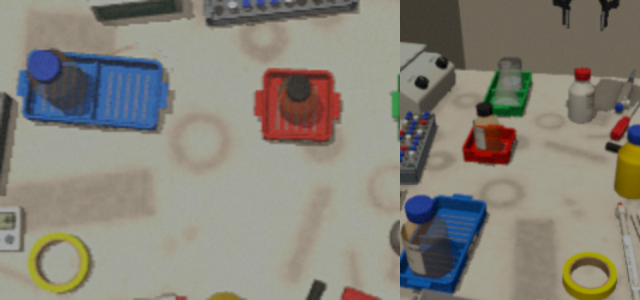

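The blue-capped and black-capped bottles stand in their bays. Now to grip the red cap.

Emit:
carry_out:
  series:
    - {"travel": [0,-0.13,-1],"delta_rot": [0,0,0],"fingers": -0.4}
    - {"travel": [0,0,-1],"delta_rot": [0,0,0],"fingers": -0.4}
    - {"travel": [0,0,-1],"delta_rot": [0,0,0],"fingers": -0.4}
    - {"travel": [0,0,-1],"delta_rot": [0,0,0],"fingers": -0.4}
    - {"travel": [0,0,-0.36],"delta_rot": [0,0,0],"fingers": -0.4}

```text
clock: 32.05
tcp_pos: [0.435, -0.1102, 0.0863]
orientation: [-0.001, 0.706, 0.709, -0.0]
wrist_force: [-0.2, 0.3, 0.3]
finger_gap: 0.0598
grip_force: 0.0
```

Emit:
carry_out:
  series:
    - {"travel": [0,0,0],"delta_rot": [0,0,0],"fingers": 0.1}
    - {"travel": [0,0,0],"delta_rot": [0,0,0],"fingers": 0.55}
    - {"travel": [0,0,0],"delta_rot": [0,0,0],"fingers": 0.55}
    - {"travel": [0,0,0],"delta_rot": [0,0,0],"fingers": 0.55}
    - {"travel": [0,0,0],"delta_rot": [0,0,0],"fingers": 0.55}
  squeeze: 45

```text
clock: 32.67
tcp_pos: [0.4366, -0.1118, 0.0881]
orientation: [0.001, 0.706, 0.708, 0.0]
wrist_force: [-0.8, 1.4, 6.3]
finger_gap: 0.0321
grip_force: 43.4
```

Emit:
carry_out:
  series:
    - {"travel": [0,0,0.2],"delta_rot": [0,0,0],"fingers": 0.55}
    - {"travel": [0,0,0.4],"delta_rot": [0,0,0],"fingers": 0.55}
    - {"travel": [0,0,0],"delta_rot": [0,0,0],"fingers": 0.55}

```text
clock: 33.05
tcp_pos: [0.4365, -0.1118, 0.1031]
orientation: [0.001, 0.706, 0.708, 0.0]
wrist_force: [-0.3, -0.3, -2.4]
finger_gap: 0.032
grip_force: 42.1
```

Emit:
carry_out:
  series:
    - {"travel": [0,0,0.8],"delta_rot": [0,0,0],"fingers": 0.55}
    - {"travel": [0.5,0,0.45],"delta_rot": [0,0,0],"fingers": 0.55}
    - {"travel": [1,0,0],"delta_rot": [0,0,0],"fingers": 0.55}
    - {"travel": [1,0.3,0],"delta_rot": [0,0,0],"fingers": 0.55}
    - {"travel": [1,0.5,0],"delta_rot": [0,0,0],"fingers": 0.55}

```text
clock: 33.67
tcp_pos: [0.5241, -0.0916, 0.1333]
orientation: [-0.0, 0.706, 0.708, -0.0]
wrist_force: [0.3, -0.5, -2.1]
finger_gap: 0.0322
grip_force: 42.3
```

Emit:
carry_out:
  series:
    - {"travel": [0,1,0],"delta_rot": [0,0,0],"fingers": 0.55}
    - {"travel": [0,1,0],"delta_rot": [0,0,0],"fingers": 0.55}
    - {"travel": [0,1,0],"delta_rot": [0,0,0],"fingers": 0.55}
    - {"travel": [0,1,0],"delta_rot": [0,0,0],"fingers": 0.55}
    - {"travel": [0,1,0],"delta_rot": [0,0,0],"fingers": 0.55}

```text
clock: 34.3
tcp_pos: [0.5232, 0.0342, 0.1332]
orientation: [-0.0, 0.706, 0.708, -0.0]
wrist_force: [-0.2, -0.0, -2.1]
finger_gap: 0.0323
grip_force: 42.4
```

Emit:
carry_out:
  series:
    - {"travel": [0,1,0],"delta_rot": [0,0,0],"fingers": 0.55}
    - {"travel": [0,1,0],"delta_rot": [0,0,0],"fingers": 0.55}
    - {"travel": [0,1,0],"delta_rot": [0,0,0],"fingers": 0.55}
    - {"travel": [0.8,1,0],"delta_rot": [0,0,0],"fingers": 0.55}
    - {"travel": [0.8,1,0],"delta_rot": [0,0,0],"fingers": 0.55}

```text
clock: 34.92
tcp_pos: [0.5636, 0.1593, 0.1333]
orientation: [-0.0, 0.706, 0.708, -0.0]
wrist_force: [-0.1, -0.7, -1.9]
finger_gap: 0.0321
grip_force: 42.5
```

Emit:
carry_out:
  series:
    - {"travel": [0.8,1,0],"delta_rot": [0,0,0],"fingers": 0.55}
    - {"travel": [0.8,1,0],"delta_rot": [0,0,0],"fingers": 0.55}
    - {"travel": [0.6,1,0],"delta_rot": [0,0,0],"fingers": 0.55}
    - {"travel": [0.16,0.5,0],"delta_rot": [0,0,0],"fingers": 0.55}
    - {"travel": [0,0,0],"delta_rot": [0,0,0],"fingers": 0.55}

```text
clock: 35.55
tcp_pos: [0.6219, 0.2464, 0.1328]
orientation: [-0.0, 0.706, 0.709, -0.001]
wrist_force: [0.0, -0.8, -2.4]
finger_gap: 0.0322
grip_force: 42.6
```

Emit:
carry_out:
  series:
    - {"travel": [0.04,0.42,0],"delta_rot": [0,0,0],"fingers": 0.55}
    - {"travel": [0,0,-0.7],"delta_rot": [0,0,0],"fingers": 0.55}
    - {"travel": [0,0,-0.5],"delta_rot": [0,0,0],"fingers": 0.55}
    - {"travel": [0,0,-0.3],"delta_rot": [0,0,0],"fingers": 0.55}
    - {"travel": [0,0,0],"delta_rot": [0,0,0],"fingers": 0.55}

```text
clock: 36.17
tcp_pos: [0.6228, 0.2561, 0.0953]
orientation: [-0.0, 0.706, 0.708, -0.001]
wrist_force: [0.6, -0.1, -2.8]
finger_gap: 0.0323
grip_force: 42.6
```

Emit:
carry_out:
  series:
    - {"travel": [0,0,-0.06],"delta_rot": [0,0,0],"fingers": 0.55}
    - {"travel": [0,0,-0.04],"delta_rot": [0,0,0],"fingers": 0.55}
    - {"travel": [0,0,0],"delta_rot": [0,0,0],"fingers": 0.55}

```text
clock: 36.55
tcp_pos: [0.6236, 0.2565, 0.0938]
orientation: [0.0, 0.706, 0.708, 0.0]
wrist_force: [-1.1, -0.3, -2.3]
finger_gap: 0.0319
grip_force: 42.6
```

Emit:
carry_out:
  series:
    - {"travel": [0,0,-0.06],"delta_rot": [0,0,0],"fingers": 0.55}
    - {"travel": [0,0,-0.04],"delta_rot": [0,0,0],"fingers": 0.55}
    - {"travel": [0,0,0],"delta_rot": [0,0,0],"fingers": 0.55}

```text
clock: 36.92
tcp_pos: [0.6235, 0.2565, 0.0913]
orientation: [0.0, 0.706, 0.708, 0.0]
wrist_force: [-1.0, 0.1, -1.5]
finger_gap: 0.0321
grip_force: 42.8
```

Emit:
carry_out:
  series:
    - {"travel": [0,0,-0.04],"delta_rot": [0,0,0],"fingers": 0.55}
    - {"travel": [0,0,0],"delta_rot": [0,0,0],"fingers": 0.55}

```text
clock: 37.17
tcp_pos: [0.6236, 0.2566, 0.0912]
orientation: [0.0, 0.706, 0.708, 0.001]
wrist_force: [-2.6, 0.6, 4.7]
finger_gap: 0.0322
grip_force: 44.1
```

Contact. I release, rise and retreat, then look.

Emit:
carry_out:
  series:
    - {"travel": [0,0,0],"delta_rot": [0,0,0],"fingers": 0}
    - {"travel": [0,0,0],"delta_rot": [0,0,0],"fingers": -0.4}
    - {"travel": [0,0,0.4],"delta_rot": [0,0,0],"fingers": -0.4}
    - {"travel": [0,0,1],"delta_rot": [0,0,0],"fingers": -0.4}
    - {"travel": [0,0,1],"delta_rot": [0,0,0],"fingers": -0.4}

```text
clock: 37.8
tcp_pos: [0.6234, 0.2564, 0.1511]
orientation: [0.0, 0.706, 0.708, -0.0]
wrist_force: [0.0, 0.8, 0.1]
finger_gap: 0.0597
grip_force: 0.0
```

Emit:
carry_out:
  series:
    - {"travel": [-0.5,-1,1],"delta_rot": [0,0,0],"fingers": -0.4}
    - {"travel": [-1,-1,0.8],"delta_rot": [0,0,0],"fingers": -0.4}
    - {"travel": [-1,-1,0],"delta_rot": [0,0,0],"fingers": -0.4}
    - {"travel": [-1,-1,0],"delta_rot": [0,0,0],"fingers": -0.4}
    - {"travel": [-1,-1,0],"delta_rot": [0,0,0],"fingers": -0.4}

```text
clock: 38.42
tcp_pos: [0.5104, 0.1307, 0.1959]
orientation: [0.001, 0.706, 0.708, 0.0]
wrist_force: [0.5, -0.8, 1.0]
finger_gap: 0.0594
grip_force: 0.0
```

Emit:
carry_out:
  series:
    - {"travel": [-1,-1,0],"delta_rot": [0,0,0],"fingers": -0.4}
    - {"travel": [-1,-1,0],"delta_rot": [0,0,0],"fingers": -0.4}
    - {"travel": [0,-1,0],"delta_rot": [0,0,0],"fingers": -0.4}
    - {"travel": [0,-1,0],"delta_rot": [0,0,0],"fingers": -0.4}
    - {"travel": [0,0,0],"delta_rot": [0,0,0],"fingers": -0.4}

```text
clock: 39.05
tcp_pos: [0.4612, 0.0303, 0.1959]
orientation: [0.001, 0.707, 0.707, 0.0]
wrist_force: [-0.7, -0.2, 0.3]
finger_gap: 0.0597
grip_force: 0.0
```

```bash
python3 - <<'E'
from h import *
im=[env.read_camera(n)["color"][:,:,::-1] for n in("top","side")]
cv2.imwrite("pics/end.png",np.hstack([cv2.resize(im[0][110:260,130:440],(480,232)),cv2.resize(im[1][100:330,130:450],(320,232))]))
E
```

```text
(no output)
```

View pics/end.png

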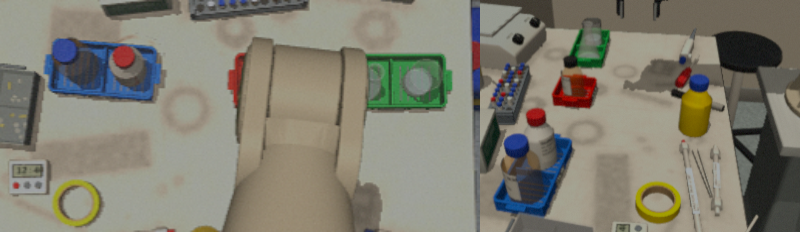

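All five items stand upright in their bays, the timer and tape haven't moved, and the gripper is clear. Handing in.

```bash
python3 -c "
from workcell import env
print(env.hand_in())"
```

```text
the job is handed in; nothing more can be done
None
```

The job is handed in at about 39 s: all five items stand upright in their assigned trays, one to a bay, and the timer and tape were left alone; the final camera views show this, but the hand-in gave no verdict.

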